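Register a mounted willemite under the UV viewing lamp and switch it on

ROBOT

A 6-joint arm with a two-finger parallel gripper is mounted at the origin on the work surface. World frame = base frame: x ahead of the robot, y to its left, z up, the work surface at z = 0. Lengths are in m, angles in rad, forces in N, time in s.
With the tool pointing down it reaches from about 0.3 to 0.825 m from the base axis. Payload 5.4 kg.
Tool frame: the origin (TCP) lies at the very end of the fingers, on their centre line; the grasp point (between the pads) lies 19 mm behind it; z points along the fingers, y is the line along which they close (so a half turn about z gives the same grasp; the last joint's range is limited). The gripper opens to 92 mm and grips with 3 to 60 N. Pads are 20 mm wide; open, the fingers measure 128 mm over their backs; the gripper's body (75 mm by 189 mm) begins 69 mm behind the grasp point.
Start: joints at [-1.534, 0.158, 1.597, -0, 1.386, -0.21], TCP at [0.14, -0.558, 0.215] pointing down, gripper open.
Joint ranges: [-2.91, 2.91], [-0.94, 2.29], [0.18, 2.7], [-1.29, 4.43], [0.17, 2.64], [-3, 3]. Speed limits (rad/s): [2.57, 2.57, 3.14, 3.14, 3.14, 3.14].

INTERFACE

Orientations are given as a rotation vector (axis times angle).
In Python, from workcell import bot gives the robot as it stands. Calls block until the motion is done:
- bot.goto(position, orientation): joint-space move of the TCP to a pose.
- bot.line_to(position, rot=None, max_speed=0.15): straight line of the TCP; rot=None keeps the orientation; max_speed is the mean speed in m/s.
- bot.set_joints(angles): joint-space move.
- bot.set_gripper(opening, newtons=None): opening from 0.0 (shut) to 1.0 (fully open); newtons is the grip in N (None keeps the last); returns when the fingers have stopped.
- bot.hold(seconds).
- bot.inverse_kinematics(position, orientation): joint angles nearest the present ones, or None.
- bot.read_camera(name): name is "side" or "top"; returns a dict with "pixels" (480x640x3 uint8, blue, green, red), "fx", "fy", "cx", "cy" (pixels), "R" (3x3) and "t" (3): a world point X has camera coordinates R X + t. Camera axes: x right, y down, z forward; pixel columns grow to the right and rows downward; lengths in m; the calibration is good to about 2 mm. A picture is of the moment at which its call begins. There is no depth.
A pose or a line that the arm cannot do raises bot.MotionError and nothing moves.
- bot.job_done(): hands the job in; it is judged then, once.
Readings, each from a call of its own:
- bot.current_clock(): time.
- bot.current_joints(): joint angles.
- bot.current_joint_vel(): joint speeds.
- bot.current_effort(): joint torques, N m.
- bot.current_ee_pos(): TCP position.
- bot.current_tool_rot(): TCP orientation.
- bot.current_contact_force(): force on the tool from outside, world axes, zero at the start.
- bot.current_ft_torque(): the same for the moment, N m.
- bot.current_opening(): opening from 0.0 (shut) to 1.0 (fully open).
- bot.current_grip_force(): force on a finger pad.
Only numpy, scipy, OpenCV 4.12 (cv2) and the standard library are available. Lean on these libraries where they do the work, as an engineer would, in place of code of your own. Each camera call takes 0.05 s, during which the arm holds its last target. There are 200 camera calls.

TASK

Get the willemite ready for viewing: push its rectangular wooden plinth fully home under the ultraviolet lamp's head, so that its left edge lies flush against the side stop and its long far edge flush against the back stop. Then press the proud near half of the rocker switch on top of the lamp until it snaps over and stays, keep the plinth upright and home, leave the other specimens and things where they are, and let go of everything.

Things in the scene. Friction and masses are not known exactly. Their poses are not given: they have to be found in the camera images.
- lamp: Beige plastic UV viewing lamp, fixed on the shelf, with two aluminium stops. Origin: at shelf height, on the robot-side face of the back stop, in the lamp's middle; x points forward into the lamp (away from the robot), y to its left, z up. Back stop: bar along y, 160 mm long, 16 mm high, face at x = 0. Two posts behind it (x 43 to 77 mm, y about +-82 mm) carry the overhanging head.
- side_stop (a point): Side stop: bar along the lamp's x, 212 mm long (lamp x -200 to 12 mm), 12 mm thick, 16 mm high. This point: middle of the upper edge of its face towards the plinth; that face lies at lamp y = +40 mm.
- head_front (a point): Middle of the lower front edge of the lamp head (lamp x -82 mm, 120 mm above the shelf). The head is a box from lamp x -82 to +85 mm, y -110 to +110 mm, underside 118 mm, top 175 mm above the shelf (switch rim 179 mm). Upright, the gripper's body strikes it before the plinth is home; lean the tool 30 to 45 degrees, fingers pointing forward and down.
- home (a point): Where the plinth's origin is when it is home against both stops (lamp x -30 mm, y 0, on the shelf; same axes as the lamp). Its near face then lies 22 mm behind the head's front edge.
- plinth: Loose rectangular wooden plinth, 60 mm along its x by 80 along its y, 28 mm thick, with a grey-green willemite chunk fixed on top (top 61 mm above the shelf). 0.2 to 0.36 kg. Origin: centre of its underside; z up. Starts on the shelf in front of the head, right of the side stop, turned at most 0.4 rad from the lamp's axes; home, its x lies along the lamp's x.
- rocker (a joint): V-shaped black rocker key on the head's top, 48 mm long along lamp x, 26 mm wide, hinged in its middle (lamp x -25 mm, y +50 mm, 183.5 mm above the shelf) about lamp y. 0 = off: near half (robot side) slopes up, proud. 0.4 rad = on: near half level, its top 187 mm above the shelf. A spring snaps it over past 0.2 rad and holds either end; 2 to 4 N near the proud end are enough.
- rocker_press (a point): Point on the upper face of the rocker's near half, 18 mm from the hinge, where to press down; it moves with the rocker (about 194 mm above the shelf when off, 187 mm when on).
- scheelite: Bystander: pale rounded pebble, 54 mm across, 34 mm high, near the lamp. Origin: centre of its underside.
- calcite: Bystander: white calcite piece, 42 x 36 x 45 mm high, near the lamp. Origin: centre of its underside.
- cup: Bystander: squat black plastic specimen cup, 56 mm across, 34 mm high, near the lamp. Origin: centre of its underside.
- streak_plate: Bystander: white ceramic streak plate 60 x 50 x 7 mm, lying on the left of the shelf. Origin: centre of its underside.
- loupe: Bystander: hand lens 42 mm across with a 50 mm handle, 8 mm thick, lying on the right. Origin: under the lens centre.
- tray: Bystander: cardboard specimen tray 80 x 80 x 30 mm with a stone, on the left. Origin: centre of its underside.
- vial: Bystander: small closed jar, 28 mm across, 50 mm high, on the right. Origin: centre of its underside.
Not all that is in view belongs to the job. Of the things that look like the plinth, take the one that is nearest to the robot's base at the start.

How it is judged:
By the outcome, as a careful person would: the job done as asked, in the order asked, and still so for the second after the job is handed in, with the robot touching nothing.
It also fails if it takes over 72 s, if anything falls off the work surface, if the arm or the gripper's body presses on something with over 40 N, if the wrist force passes 120 N, or if a joint passes its speed limit or range.

## Working session

There is one attempt and no reset: what is moved stays moved. The work goes in short steps, each a Python script; the robot and the scene stay as the last script left them, time stands still between calls to the robot, and variables do not carry over. Pictures are saved under pics/ and viewed, at most 10 in all, crops included, and the job is handed in when it is done.

```bash
mkdir -p pics; python3 - <<'E'
from workcell import bot
import cv2, pickle
for n in("top","side"):
    d=bot.read_camera(n); cv2.imwrite(f"pics/{n}0.png",d["pixels"]); pickle.dump(d,open(n+".pkl","wb"))
    print(n,d["fx"],d["fy"],d["cx"],d["cy"],d["R"],d["t"])
print(bot.current_clock(),bot.current_tool_rot())
E
```

```text
top 532.2743386308878 532.2743386308878 321.4856260029456 236.40813780945783 [[ 0.02509271 -0.99960369 -0.01276016]
 [-0.99819828 -0.02435744 -0.05483528]
 [ 0.05450274  0.01411314 -0.99841388]] [-0.01298777  0.55833674  1.3029397 ]
side 624.0440039253232 624.0440039253232 320.8724262416004 233.66345435203723 [[-0.98374815 -0.17909575  0.01281787]
 [-0.14955997  0.77782393 -0.61042751]
 [ 0.09935493 -0.60242397 -0.79196841]] [0.53632851 0.16762817 1.46971303]
0.1 [-3.11605731e+00 -3.86442588e-01 -1.90137587e-04]
```

View pics/top0.png

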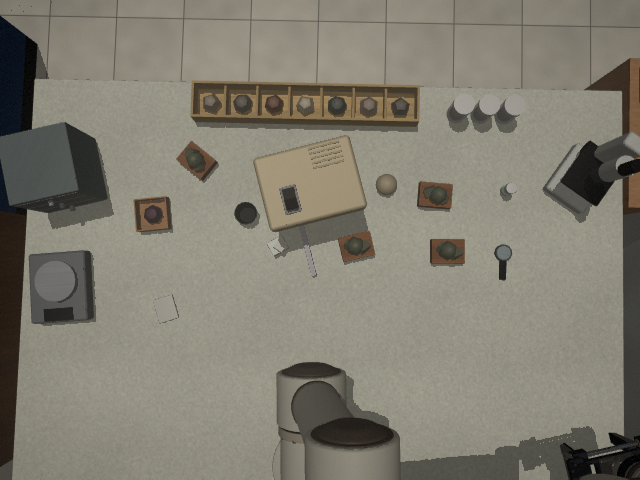

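View pics/side0.png

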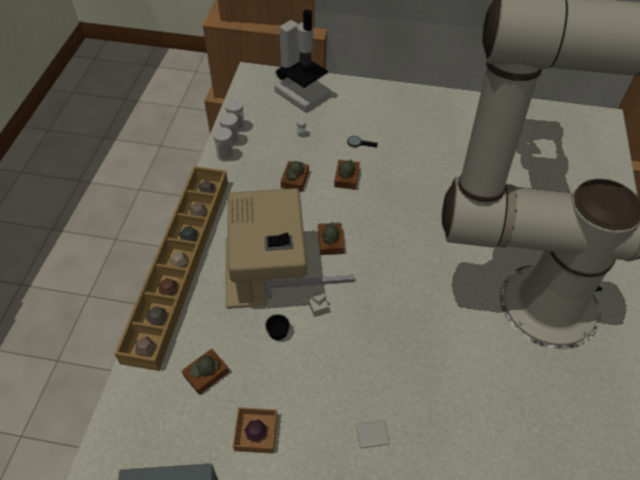

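The top view shows the lamp at about (310,183), the side stop around (309,255), and the plinth nearest the base at (357,247). The decoys are at (448,251), (435,195) and (197,160). The rocker is at (290,199), the calcite at (276,246) and the scheelite at (386,184). I'll zoom in to get accurate edges.

```bash
python3 - <<'E'
import cv2
a=cv2.imread("pics/top0.png")[130:290,230:410]; cv2.imwrite("pics/topc.png",cv2.resize(a,None,fx=3.75*1,fy=3.75,interpolation=cv2.INTER_CUBIC))
a=cv2.imread("pics/side0.png")[180:320,215:375]; cv2.imwrite("pics/sidec.png",cv2.resize(a,None,fx=4,fy=4,interpolation=cv2.INTER_CUBIC))
E
```

```text
(no output)
```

View pics/topc.png

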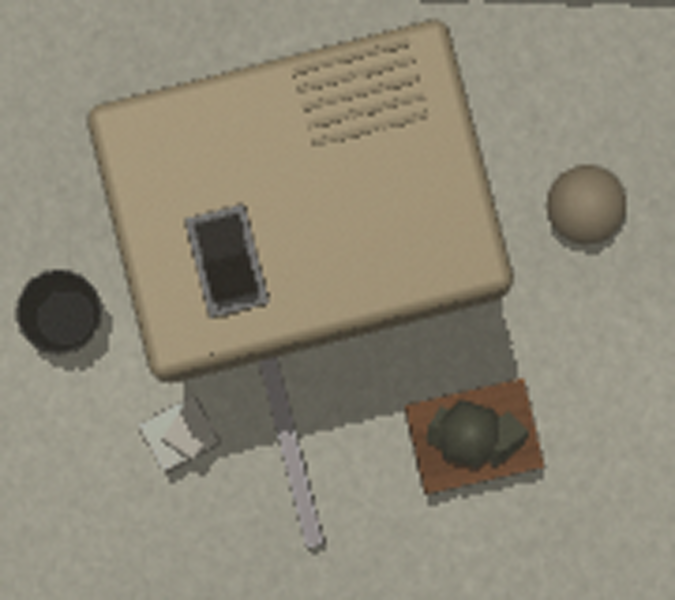

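View pics/sidec.png

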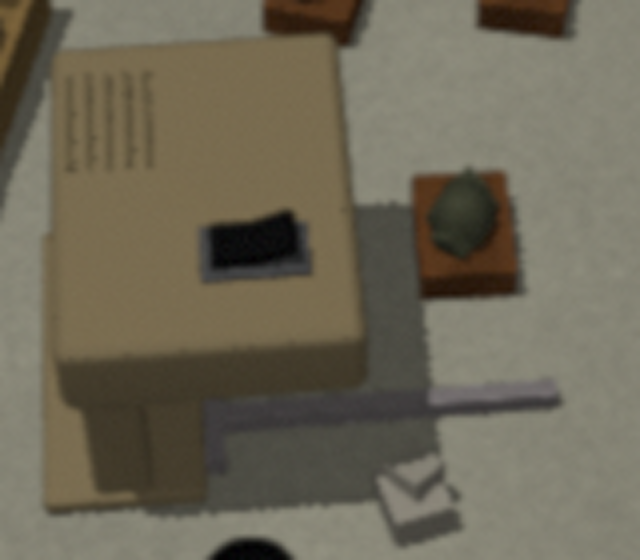

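```bash
cat > geo.py <<'E'
import numpy as np, pickle
from scipy.optimize import least_squares
C={n:pickle.load(open(n+".pkl","rb")) for n in("top","side")}
def proj(n,X):
    d=C[n]; c=np.asarray(X)@d["R"].T+d["t"]; return np.c_[d["fx"]*c[:,0]/c[:,2]+d["cx"],d["fy"]*c[:,1]/c[:,2]+d["cy"]]
def place(p,L):
    c,s=np.cos(p[2]),np.sin(p[2]); L=np.asarray(L,float); return np.c_[p[0]+c*L[:,0]-s*L[:,1],p[1]+s*L[:,0]+c*L[:,1],L[:,2]]
def fit(obs,x0):
    # obs: list (cam, local xyz mm, full pixel)
    def r(p): return np.concatenate([(proj(n,place(p,[np.array(l)/1000]))[0]-px) for n,l,px in obs])
    s=least_squares(r,x0,loss="soft_l1"); return s.x,r(s.x).reshape(-1,2)
def T(u,v): return np.array([230+(u+.5)/3.75-.5,130+(v+.5)/3.75-.5])
def S(u,v): return np.array([215+(u+.5)/4-.5,180+(v+.5)/4-.5])
E
python3 - <<'E'
from geo import *
np.set_printoptions(precision=4,suppress=True)
for n in C: print(n,-C[n]["R"].T@C[n]["t"])
lam=[("top",(85,110,175),T(89,106)),("top",(85,-110,175),T(446,19)),("top",(-25,50,179),T(228,261)),
("top",(-200,40,16),T(325,545)),("top",(-200,52,16),T(310,551)),
("side",(-82,-110,175),S(338,36)),("side",(85,-110,175),S(52,48)),("side",(-82,110,175),S(364,344)),("side",(85,110,175),S(58,358)),
("side",(-200,40,16),S(556,381)),("side",(-25,50,179),S(256,250)),("side",(-82,110,118),S(362,386))]
p,r=fit(lam,[.6,0,.25]); print("lamp",p);print(r)
pl=[("top",(30,40,28),T(405,408)),("top",(30,-40,28),T(522,380)),("top",(-30,-40,28),T(543,466)),("top",(-30,40,28),T(423,492)),
("side",(30,-40,28),S(414,176)),("side",(-30,-40,28),S(503,172)),("side",(-30,40,28),S(515,274)),("side",(30,40,28),S(421,281)),("side",(30,40,0),S(422,297)),("side",(-30,40,0),S(517,292))]
q,r=fit(pl,[.5,-.1,.25]); print("pl",q);print(r)
c,s=np.cos(p[2]),np.sin(p[2]);d=(q-p)[:2];print("plinth in lamp",c*d[0]+s*d[1],-s*d[0]+c*d[1],q[2]-p[2])
print("calcite in lamp")
E
```

```text
top [ 0.4866 -0.0178  1.3313]
side [0.4067 0.8511 1.2594]
lamp [0.666  0.027  0.2711]
[[-1.4613  0.1211]
 [ 0.4345 -1.0698]
 [-0.1508  0.1832]
 [-0.3238  0.1223]
 [-1.0441 -0.2908]
 [ 0.3528 -2.156 ]
 [-0.2654 -0.8776]
 [ 1.139  -1.798 ]
 [-1.7777  0.0643]
 [ 0.3197 -0.322 ]
 [-0.304  -0.3057]
 [ 1.7716  2.6142]]
pl [ 0.5363 -0.0844  0.2539]
[[-0.3601 -0.6146]
 [ 0.2235 -0.5624]
 [ 0.3135  0.3504]
 [ 0.4474  0.8508]
 [-0.6754 -0.0304]
 [ 0.7486 -0.211 ]
 [ 0.8018 -0.2595]
 [-0.1205 -0.7361]
 [-0.4991  1.9332]
 [-0.1758  1.9137]]
plinth in lamp -0.15484445339427919 -0.07258571172382303 -0.017131772705425485
calcite in lamp
```

```bash
cat > rob.py <<'E'
from geo import *
from scipy.spatial.transform import Rotation as Ro
from workcell import bot
L=np.array([0.666,0.027,0.271])
def W(x,y,z): return place(L,[[x/1000,y/1000,z/1000]])[0]
def rot(a):
    a=np.radians(a); c,s=np.cos(a),np.sin(a)
    M=np.array([[c,0,s],[0,-1,0],[s,0,-c]])   # columns: tool x,y,z in lamp frame
    return (Ro.from_euler("z",L[2])*Ro.from_matrix(M)).as_rotvec()
def F():
    f=np.array(bot.current_contact_force()); c,s=np.cos(L[2]),np.sin(L[2]); return np.array([c*f[0]+s*f[1],-s*f[0]+c*f[1],f[2]])
def tcp():
    d=np.array(bot.current_ee_pos())-[L[0],L[1],0]; c,s=np.cos(L[2]),np.sin(L[2]); return 1000*np.array([c*d[0]+s*d[1],-s*d[0]+c*d[1],d[2]])
def push(start,end,step,axis,lim,speed=.03):
    """Step along a lamp-frame line until the reaction on the axis exceeds lim (N)."""
    start,end=np.array(start,float),np.array(end,float); n=int(np.ceil(np.linalg.norm(end-start)/step)); b=F()
    for k in range(1,n+1):
        bot.line_to(W(*(start+(end-start)*k/n)),max_speed=speed); f=F()-b
        if abs(f[axis])>lim: break
    print("push end",tcp().round(1),f.round(1),"t",bot.current_clock()); return f
E
python3 - <<'E'
from rob import *
for p,a in [((-150,-165,150),15),((-150,-165,12),15),((-150,-58,12),15),((-150,-165,12),42),((-240,0,150),42),((-240,0,12),42),((-68,0,12),42),((-46,50,240),0),((-46,50,186),0)]:
    j=bot.inverse_kinematics(W(*p),rot(a)); print(p,a,None if j is None else np.round(j,2))
bot.set_gripper(0.0)
bot.goto(W(-150,-165,150),rot(15)); print(bot.current_clock(),F().round(1))
bot.line_to(W(-150,-165,12),max_speed=.15)
bot.line_to(W(-150,-140,12),max_speed=.1)
push((-150,-140,12),(-150,-75,12),13,1,6,.06)
push((-150,-75,12),(-150,-50,12),1.5,1,6,.03)
import cv2
d=bot.read_camera("top");cv2.imwrite("pics/t1.png",cv2.resize(d["pixels"][130:290,230:410],None,fx=3.75,fy=3.75,interpolation=cv2.INTER_CUBIC))
E
```

```text
(-150, -165, 150) 15 [-0.61  0.1   1.82  0.23  1.07  0.59]
(-150, -165, 12) 15 [-0.61  0.31  1.89  0.28  0.8   0.5 ]
(-150, -58, 12) 15 [-0.46  0.18  2.05  0.26  0.73  0.66]
(-150, -165, 12) 42 [-0.86  0.26  2.16  1.14  0.73 -0.45]
(-240, 0, 150) 42 [-0.9  -0.79  2.62  0.76  1.11  0.12]
(-240, 0, 12) 42 [-0.9  -0.24  2.66  1.12  0.76 -0.47]
(-68, 0, 12) 42 [-0.43  0.2   2.24  1.35  0.46 -0.32]
(-46, 50, 240) 0 [-0.09  0.24  1.46 -0.    1.45  1.21]
(-46, 50, 186) 0 [-0.09  0.27  1.52 -0.    1.35  1.21]
3.5083 [-0.8 -0.7 -0.4]
push end [-150.2  -74.2   11.8] [-0.4  1.9 -0.5] t 6.8083
push end [-148.8  -54.7   13.1] [ 1.7 -7.  -0.5] t 10.5583
```

View pics/t1.png

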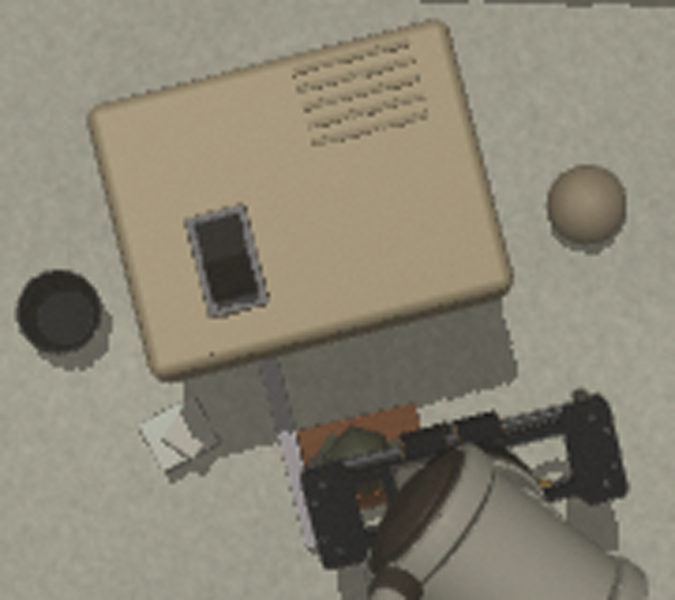

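The plinth now lies against the side stop (right corner near (418,408) in the crop), and calcite hasn't moved. Next I'll push it forward with the tool leaned.

```bash
python3 - <<'E'
from rob import *
import cv2
bot.line_to(W(-150,-80,12),max_speed=.1)
bot.line_to(W(-150,-85,150),max_speed=.2)
bot.goto(W(-222,3,150),rot(42)); print(bot.current_clock(),F().round(1))
bot.set_gripper(.3)
bot.line_to(W(-222,3,12),max_speed=.15)
bot.line_to(W(-205,3,12),max_speed=.08)
f=push((-205,3,12),(-80,3,12),15,0,10,.06)
if abs(f[0])<10: push((-80,3,12),(-55,3,12),1.5,0,10,.03)
for n in("top","side"):
    d=bot.read_camera(n); 
    cv2.imwrite(f"pics/{n}2.png",d["pixels"])
a=cv2.imread("pics/side2.png")[180:320,215:375]; cv2.imwrite("pics/s2c.png",cv2.resize(a,None,fx=4,fy=4,interpolation=cv2.INTER_CUBIC))
E
```

```text
12.6917 [-0.8  0.3  0.2]
push end [-79.5   3.   12.1] [-0.2 -0.7  0.7] t 18.1417
push end [-63.8   2.6  11.4] [-23.1  -1.4  15.9] t 21.1417
```

View pics/s2c.png

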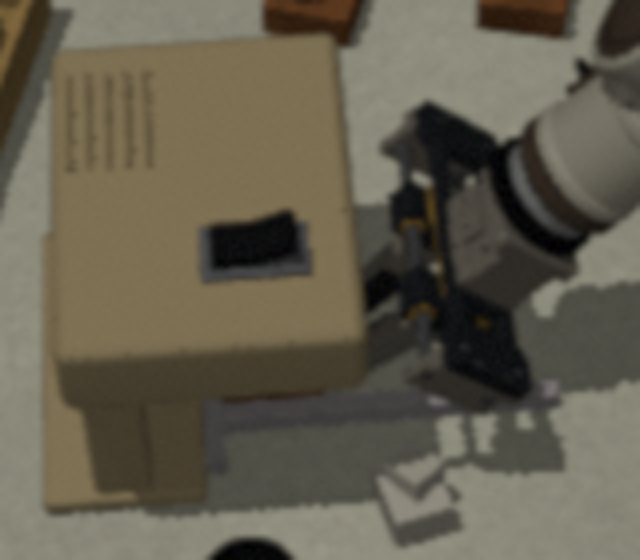

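The plinth is under the head: its reddish left edge shows at about (225–325, 397), starting at the back stop. The gripper is clear of the head and calcite is unmoved. Next I'll press the plinth's right face toward the side stop, then give it a light forward re-push.

```bash
python3 - <<'E'
from rob import *
import cv2
bot.line_to(W(-105,3,12),max_speed=.12)
bot.set_gripper(0)
bot.line_to(W(-105,-80,12),max_speed=.2)
bot.line_to(W(-46,-80,12),max_speed=.12); print(F().round(1))
push((-46,-80,12),(-46,-62,12),6,1,4,.06)
push((-46,-62,12),(-46,-45,12),.8,1,6,.04)
bot.line_to(W(-46,-75,12),max_speed=.12)
bot.line_to(W(-105,-75,12),max_speed=.2)
bot.set_gripper(.3)
bot.line_to(W(-105,0,12),max_speed=.2)
bot.line_to(W(-74,0,12),max_speed=.08)
push((-74,0,12),(-58,0,12),.8,0,8,.04)
bot.line_to(W(-110,0,14),max_speed=.12)
print(bot.current_clock())
d=bot.read_camera("side");cv2.imwrite("pics/s3c.png",cv2.resize(d["pixels"][250:310,255:355],None,fx=8,fy=8,interpolation=cv2.INTER_CUBIC))
E
python3 - <<'E'
from geo import *
L=[0.666,0.027,0.271]
for l in [(0,40,28),(-60,40,28),(0,40,16),(-60,40,16),(-200,40,16),(-82,110,118),(-82,-110,118)]:
    p=proj("side",place(L,[np.array(l)/1000]))[0]; print(l,((p-[255,250]+.5)*8-.5).round())
E
```

```text
[-0.5 -0.5 -0.2]
push end [-46.1 -61.5  11.9] [-0.2  0.2  0.3] t 24.25
push end [-45.8 -54.   12.5] [-0.9 -7.  -0.6] t 27.5
push end [-64.2   0.   11.6] [-8.7 -0.7  6. ] t 33.1667
33.7
(0, 40, 28) [125. 224.]
(-60, 40, 28) [328. 210.]
(0, 40, 16) [127. 246.]
(-60, 40, 16) [329. 232.]
(-200, 40, 16) [795. 200.]
(-82, 110, 118) [419. 233.]
(-82, -110, 118) [ 362. -377.]
```

View pics/s3c.png

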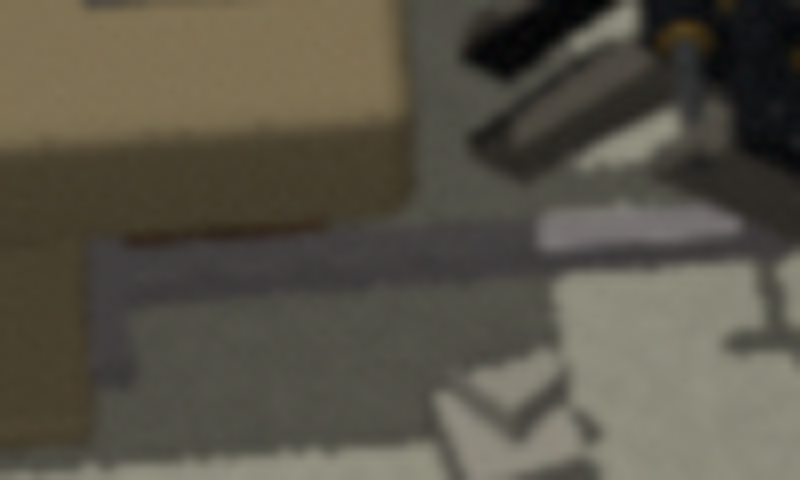

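The red plinth edge spans columns 123–328, against 125–329 predicted for home, and the side contact reads the same as before (−54 vs −54.7 mm). It's home. Now the rocker.

```bash
python3 - <<'E'
from rob import *
import cv2
bot.line_to(W(-180,0,40),max_speed=.2)
bot.line_to(W(-180,0,260),max_speed=.25)
bot.set_gripper(0)
bot.goto(W(-46,50,250),rot(0)); 
bot.line_to(W(-46,50,203),max_speed=.1); print(bot.current_clock(),F().round(1))
b=F()
for z in np.arange(201,185.4,-1.):
    bot.line_to(W(-46,50,z),max_speed=.04); f=F()-b; print(z,f[2].round(1),end="; ")
    if f[2]>14: break
bot.hold(.3); print(tcp().round(1))
bot.line_to(W(-46,50,250),max_speed=.15)
bot.line_to(W(-180,0,260),max_speed=.25)
bot.goto(W(-200,-200,260),rot(0)); print(bot.current_clock(),F().round(1))
o=[]
for n,(r,c) in {"side":(180,215),"top":(130,230)}.items():
    o.append(cv2.resize(bot.read_camera(n)["pixels"][r:r+150,c:c+160],None,fx=2.5,fy=4,interpolation=cv2.INTER_CUBIC))
cv2.imwrite("pics/fin.png",np.hstack(o)[:600])
E
```

```text
37.5583 [ 0.5 -0.2  0.4]
201.0 -0.2; 200.0 -0.3; 199.0 0.0; 198.0 -0.3; 197.0 -0.3; 196.0 -0.0; 195.0 2.4; 194.0 0.7; 193.0 -0.1; 192.0 -0.2; 191.0 -0.0; 190.0 0.2; 189.0 -0.5; 188.0 -1.3; 187.0 0.7; 186.0 6.7; [-45.8  49.9 187.3]
43.975 [1.2 0.5 1. ]
```

View pics/fin.png

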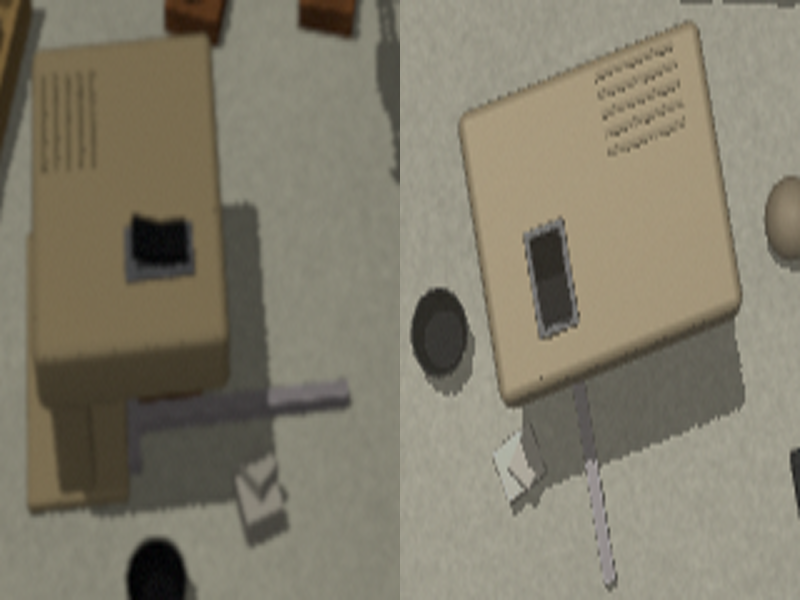

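The rocker has flipped: its far half is now proud, at about (145,218) in the left half of the picture. The plinth edge is still home at about (170,393), the bystanders in view haven't moved, and the arm is clear.

```bash
python3 -c "
from workcell import bot
bot.set_gripper(1.0); bot.hold(.3); print(bot.job_done())"
```

```text
the job is handed in; nothing more can be done
None
```

The willemite plinth is home against both stops, the rocker snapped over and stayed on, and the arm is clear of everything; I handed the job in at about 45 s of the allowed 72 s and got no verdict back.

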